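# Fit a drive module and latch it

### The arm

A 6-joint arm with a two-finger parallel gripper is mounted at the origin on the work surface. World frame = base frame: x ahead of the robot, y to its left, z up, the work surface at z = 0. Lengths are in m, angles in rad, forces in N, time in s.
With the tool pointing down it reaches from about 0.35 to 0.875 m from the base axis. Payload 15.5 kg.
Tool frame: the origin (TCP) lies midway between the tips of the shut fingers; the grasp point (between the pads) lies 19 mm behind it; z points along the fingers, y is the line along which they close (so a half turn about z gives the same grasp; the last joint's range is limited). The gripper opens to 85 mm and grips with 20 to 120 N. Pads are 22 mm wide; open, the fingers measure 114 mm over their backs; the gripper's body (76 mm by 85 mm) begins 54 mm behind the grasp point. The pads swing forward as they close: fully open they stand 13 mm farther back than shut.
Start: joints at [1.024, 0.494, 1.345, -0, 1.302, -0.096], TCP at [0.272, 0.563, 0.231] pointing down, gripper open.
Joint ranges: [-2.91, 2.91], [-0.82, 2.16], [0.22, 2.67], [-1.22, 4.37], [0.12, 2.79], [-3.08, 3.08]. Speed limits (rad/s): [1.89, 1.89, 2.57, 3.01, 3.01, 3.01].

### API

Orientations are given as a 3x3 rotation matrix whose columns are the frame's x, y, z axes.
In Python, from rig import robot, grab_frame gives the robot as it stands.
- The arm moves only by the tool carry_out, never from a script. Its arguments are lists of equal length, an entry for each row: "dr": the turn, a rotation vector about the tool's x, y, z in rad, a list of three; "delta_pos": the shift along the tool's x, y, z in mm, a list of three; "hand": the closure, from 0 (fully open) to 1 (shut). In form: {"dr": [[rx, ry, rz], ...], "delta_pos": [[x, y, z], ...], "hand": [hand, ...]}. A call has 1 to 5 rows; each row shifts and turns the commanded pose from where the row before left it, along the tool's axes as they then stand; what a row does not reach is not made up. A row lasts 1/12 s, in which the tool goes at most 41.7 mm and 7.16 degrees, less where a joint would pass 70% of its speed; a pose out of reach is approached as far as the arm can. A call is refused whole if a number of a shift passes 41.7 or a number of a turn 0.125, either way. A call with a gripper value outside its range is refused whole. The fingers move at their own pace and stop on an object; "force" is the grip in N (left out, the last holds). Time passes only in rows, so rows that do not move let the fingers close. It gives the time, the measured TCP pose, the force, the opening and the grip force at its end, in the units of the state.
- robot.observe(): the state, without advancing time (a new reading comes with each control period).
- grab_frame(name): name is "scene" or "side" or "wrist"; returns a dict with "img" (384x512x3 uint8, red, green, blue), "z_map" (384x512 float32, m along the optical axis (not along the pixel's ray), 0 where there is no reading), "fx", "fy", "cx", "cy" (pixels), "R" (3x3) and "t" (3): a world point X has camera coordinates R X + t. Camera axes: x right, y down, z forward; pixel columns grow to the right and rows downward; lengths in m; the calibration is good to about 2 mm. A picture is of the moment at which its call begins.
- robot.close_job(): hands the job in; it is judged then, once.
The state is a dict: "t": time; "q": joint angles; "dq": joint speeds; "joint_torque": joint torques, N m; "position": TCP position; "eef_rot": TCP orientation; "contact_force": force on the tool from outside, world axes, zero at the start; "moment": the same for the moment, N m; "gripper_width": finger opening in m; "grasp_force": force on a finger pad.
Only numpy, scipy, OpenCV 4.12 (cv2) and the standard library are available. Lean on these libraries where they do the work, as an engineer would, in place of code of your own. Each camera call takes 0.05 s, during which the arm holds its last target. There are 200 camera calls.

### The job

Put the loose drive module into the channel of the mounting frame and slide it up flush against the module already fixed there, so that no gap is left between them. Only then turn the frame's latch clockwise past its click as far as it goes, so that its blade lies behind the module. Set the module down gently and leave the other things on the bench where they are.

Things in the scene. Friction and masses are not known exactly. Their poses are not given: they have to be found in the camera images.
- module: Loose drive module, 0.4 to 0.85 kg: box 110 mm (its x) by 60 mm (y), 58 mm tall: aluminium foot 22 mm tall, yellow casing above, slots in both x ends. Same both ways round: may be fitted either way. Origin: centre of its underside, z up. Starts upright on the bench at one of two places right (-y) of the frame.
- module_block (a point): Centre of the black terminal block on top of the loose module, 73 mm above its underside: 64 mm (module x) by 24 mm (y), from 58 to 88 mm above the underside. The module can be lifted by pinching it across the 24 mm.
- frame: Mounting frame bolted to the bench: aluminium channel 300 mm long along its y, floor 8 mm thick. Side rails 120 mm apart inside (5 mm spare each side of the module), 20 mm above the bench, then lead-ins flaring to 30 mm above the bench and about 138 mm apart. Channel free from y = +80 to -95 mm; the filler lies beyond. Origin: centre of its underside, z up.
- neighbour (a point): On the channel's floor, at the middle of the bare side face of the fixed module, which the loose one must butt against (frame x 0, y +80 mm). The fixed module is the same make and size as the loose one; it fills frame y = +80 to +140 mm, its terminal block y = +98 to +122 mm. Axes as the frame's.
- dock (a point): Point on the channel's floor (8 mm above the bench) where the loose module's origin lies when it is flush: frame x = 0, y = +50 mm. Axes as the frame's. The module slides along the floor towards +y; dragging takes up to about 10 N.
- latch (a joint): Latch angle, rad. 0 = fully open, grows clockwise seen from above; starts at 0.05 to 0.4. It turns freely to 0.8, then a sprung detent resists (up to about 0.3 N m) until 1.15; past that it is pushed on towards its stop at 1.5 = closed. One grasp, up to 1.45 rad of turn, is enough.
- latch_grip (a point): Grip point on the latch's vertical axis (frame x +105, y +9 mm, outside the channel), 70 mm above the bench; turns with the latch. The grip is an upright black wing 56 mm long (this point's x), 18 mm thick (its y: pinch across it from above), from 44 to 86 mm above the bench, centred on the axis.
- latch_blade (a point): Tip of the latch's flat steel blade, which reaches 85 mm from the axis along the latch_grip point's -x; 16 mm wide, 36 to 44 mm above the bench. Open: outside the channel, pointing about along the frame's -y. Closed: square across the channel (frame -x), 3 mm behind a flush module; a module with more gap is in its way.
- heatsink: Bystander: bare finned aluminium heat sink, 100 x 56 mm, 50 mm tall, no casing and no block on top; it may stand where the module might. Origin: centre of its underside.
- filler: Bystander: plain grey filler piece, 100 x 34 mm, 30 mm tall, lying across the channel at the frame's empty (-y) end. Origin: centre of its underside.
- meter: Bystander: handheld meter lying on its back, 190 x 95 mm, 54 mm tall over its dial. Origin: centre of its underside.
- driver: Bystander: screwdriver lying on the bench, 200 mm long.
- pencup: Bystander: white cup with pens, 72 mm across, 155 mm tall. Origin: centre of its underside.
- spool: Bystander: spool, 60 mm across, 45 mm tall. Origin: centre of its underside.
- fusebox: Bystander: cardboard box, 90 x 65 mm, 45 mm tall. Origin: centre of its underside.

How it is judged:
On the way:
1. the module stands in the channel flush against the fixed module while the latch is still open (y of module in the frame of dock between -0.003 and 0.003 m and x of module in the frame of dock between -0.009 and 0.009 m and z of module in the frame of dock between -0.004 and 0.004 m and angle between the y axis of module and the y axis of dock, either way round below 0.04 rad and angle between module's own z axis and vertical below 0.05 rad and value of joint latch below 0.7 rad), for 0.2 s.
At the end, for the whole second after the job is handed in: The module stands upright on the channel's floor (within 4 mm) between the rails (within 9 mm of the middle), its gap to the fixed module under 3 mm and square to it within 0.04 rad, at rest; the latch is closed (above 1.38 rad) (y of module in the frame of dock between -0.003 and 0.003 m and x of module in the frame of dock between -0.009 and 0.009 m and z of module in the frame of dock between -0.004 and 0.004 m and angle between the y axis of module and the y axis of dock, either way round below 0.04 rad and angle between module's own z axis and vertical below 0.05 rad and value of joint latch above 1.38 rad and linear speed of module below 0.01 m/s); the robot touches nothing.
It fails at once if the module is dropped or slammed into the frame (faster than 0.4 m/s less than 60 mm above the bench, within 120 mm of its place) (linear speed of module above 0.4 m/s and height (world z) of module below 0.06 m and horizontal distance between module and dock below 0.12 m).
It fails at once if a bystander is moved by more than 30 mm (distance of any of heatsink, filler, meter, driver, pencup, spool, fusebox from where it was at the start of the episode above 0.03 m).
It also fails if it takes over 61 s, if anything falls off the work surface, if the arm or the gripper's body presses on something with over 40 N, if the wrist force passes 120 N, or if a joint passes its speed limit or range.

## Working session

There is one attempt and no reset: what is moved stays moved. The work goes in short steps, Python scripts to look and compute and a tool call to move; the robot and the scene stay as the last step left them, time stands still between calls to the robot, and variables do not carry over. Pictures are saved under pics/ and viewed, at most 10 in all, crops included, and the job is handed in when it is done.

Besides the shell and the picture viewer there is one more tool, called after "Request:" by a JSON object that holds its "method" and its "body", one argument or row to a line. carry_out: Moves the arm, as the interface text tells. Its arguments: {"type":"object","properties":{"dr":{"type":"array"},"delta_pos":{"type":"array"},"hand":{"type":"array"},"force":{"type":"number"}},"required":["dr","delta_pos","hand"]}

```bash
mkdir -p pics && ls
python3 - <<'E'
from rig import robot, grab_frame
import cv2, numpy as np
for n in ("scene","side"):
    f=grab_frame(n); cv2.imwrite(f"pics/{n}0.png",cv2.resize(f["img"][:,:,::-1],(768,576)))
    np.savez(f"{n}0.npz",**f)
    print(n,f["fx"],f["R"].tolist(),f["t"])
s=robot.observe(); print(s)
E
```

```text
pics
scene 353.1816224383816 [[-0.698060741482303, 0.7160156755603618, 0.005723071991188202], [0.5718264906383091, 0.5622621795230612, -0.597390748239586], [-0.4309590071056101, -0.41374242449840165, -0.8019298849430238]] [ 0.41311651 -0.30509314  1.29587188]
side 451.35994946270563 [[0.8671429311945573, -0.4980257040039499, 0.005790943850609604], [-0.3203888400126417, -0.5666751959878332, -0.7590982897145169], [0.3813320443847653, 0.6563913622249464, -0.6509502680864447]] [-0.50109197  0.26123375  1.27207678]
{'t': 0.1, 'q': array([ 1.02451068e+00,  4.94124376e-01,  1.34605174e+00,  1.10322656e-05,
        1.30246948e+00, -9.54861208e-02]), 'dq': array([-0.00050391,  0.00016741, -0.00100902, -0.00092723, -0.00025933,
        0.0017575 ]), 'joint_torque': array([ 4.98927766e-03, -8.83588243e+01, -3.84561217e+01,  2.30550440e-04,
        5.17477660e-03, -5.01244972e-05]), 'position': array([0.27213062, 0.56230746, 0.23076371]), 'eef_rot': array([[-9.00097740e-01,  4.35687674e-01, -5.56110645e-04],
       [ 4.35688015e-01,  9.00097302e-01, -8.94170571e-04],
       [ 1.10974595e-04, -1.04713165e-03, -9.99999446e-01]]), 'contact_force': array([-1.0467652 , -0.46821356, -0.09339789]), 'moment': array([-0.00049906,  0.02064068, -0.02831963]), 'grasp_force': 0.0, 'gripper_width': 0.08533305381032602}
```

View pics/scene0.png

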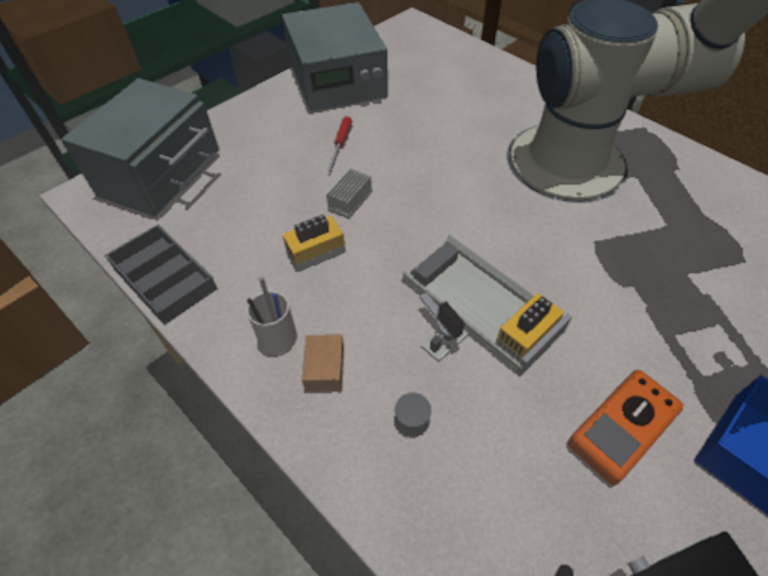

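View pics/side0.png

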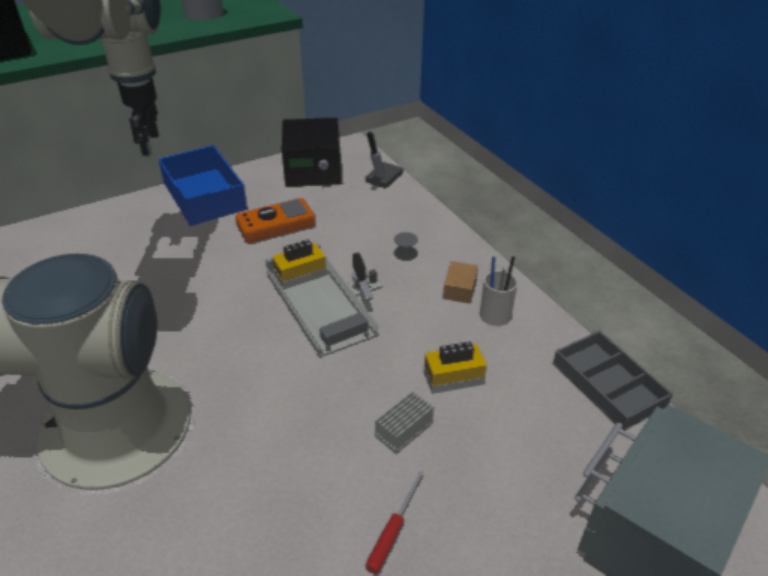

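Scene picture: the loose module is at about (315,240), the heat sink at (350,190), the frame's fixed module at (530,325) and the latch wing at (450,318). The side picture agrees. Next step: turn both depth maps into a point cloud.

```bash
cat > h.py <<'E'
import numpy as np, cv2
def cloud(f):
    z=f["z_map"]; v,u=np.indices(z.shape)
    P=np.stack([(u-f["cx"])/f["fx"]*z,(v-f["cy"])/f["fy"]*z,z],-1)
    X=(P-f["t"])@f["R"]           # R^T (P-t)
    X[z<=0]=np.nan
    return X
def rect(p):
    r=cv2.minAreaRect((p*1000).astype(np.float32)); return [np.round(a,1).tolist() if not np.isscalar(a) else round(a,2) for a in r]
E
python3 - <<'E'
from h import *
P=[];C=[]
for n in ("scene","side"):
    f=np.load(n+"0.npz"); X=cloud(f); I=f["img"].astype(int)
    hsv=cv2.cvtColor(f["img"],cv2.COLOR_RGB2HSV)
    ok=np.isfinite(X[...,2])
    yel=ok&(hsv[...,0]>18)&(hsv[...,0]<32)&(hsv[...,1]>150)
    b=ok&(abs(X[...,0]-.6)<.1)&(abs(X[...,1])<.1)
    nb,lab,st,ce=cv2.connectedComponentsWithStats(yel.astype(np.uint8))
    for i in range(1,nb):
        if st[i,4]<60: continue
        p=X[lab==i]; print(n,"yellow",st[i],p.mean(0).round(3),np.percentile(p[:,2],[5,50,95]).round(4))
        zt=np.percentile(p[:,2],90); t=p[abs(p[:,2]-zt)<.006]; print("  top",zt.round(3),rect(t[:,:2]))
        c=p.mean(0); m=ok&(np.hypot(X[...,0]-c[0],X[...,1]-c[1])<.08)&(X[...,2]>c[2]-.02+.05)&(X[...,2]<c[2]+.08)
        q=X[m]; 
        for th in (.07,.08,.085): 
            w=X[ok&(np.hypot(X[...,0]-c[0],X[...,1]-c[1])<.07)&(X[...,2]>th)&(X[...,2]<.12)]
            if len(w)>5: print("  blk>",th,len(w),rect(w[:,:2]),w[:,2].max().round(3))
    P.append(X[ok]);C.append(f["img"][ok])
P=np.concatenate(P);C=np.concatenate(C)
np.savez("cl.npz",P=P,C=C)
# ortho: 1.25 mm/px; x right->image up ; x 0.2..0.85, y -0.55..0.45
s=1/800*1.25*1.0
def ortho(P,C,x0,x1,y0,y1,mm):
    H=int((x1-x0)/mm);W=int((y1-y0)/mm);im=np.zeros((H,W,3),np.uint8)
    o=np.argsort(P[:,2]);P=P[o];C=C[o]
    r=((x1-P[:,0])/mm).astype(int);c=((y1-P[:,1])/mm).astype(int)
    k=(r>=0)&(r<H)&(c>=0)&(c<W)&(P[:,2]<.2);im[r[k],c[k]]=C[k]
    return im
im=ortho(P,C,.2,.8,-.5,.3,.002); im=cv2.resize(cv2.dilate(im,np.ones((2,2))),None,fx=2,fy=2)
cv2.imwrite("pics/ortho.png",im[:,:,::-1])
E
```

```text
scene yellow [189 144  39  25 304] [ 0.628 -0.205  0.058] [0.0553 0.058  0.0604]
  top 0.06 [[622.1, -211.7], [58.2, 108.4], 73.4]
  blk> 0.07 215 [[621.1, -213.8], [27.5, 64.3], 71.93] 0.091
  blk> 0.08 163 [[621.4, -214.1], [27.5, 63.1], 71.53] 0.091
  blk> 0.085 134 [[621.5, -213.9], [26.1, 63.1], 71.03] 0.091
scene yellow [334 196  41  37 499] [0.495 0.234 0.066] [0.0595 0.0659 0.0691]
  top 0.068 [[485.4, 228.2], [57.5, 109.1], 88.6]
  blk> 0.07 280 [[484.8, 226.5], [24.7, 64.8], 88.68] 0.099
  blk> 0.08 242 [[484.6, 226.5], [24.7, 64.4], 88.68] 0.099
  blk> 0.085 223 [[484.5, 226.5], [24.6, 64.2], 88.3] 0.099
side yellow [182 162  35  25 415] [0.477 0.209 0.06 ] [0.0384 0.0644 0.0709]
  top 0.07 [[481.7, 227.0], [64.7, 109.3], 88.5]
  blk> 0.07 223 [[480.6, 224.8], [57.4, 106.6], 89.29] 0.103
  blk> 0.08 157 [[483.9, 226.0], [29.8, 64.1], 88.92] 0.103
  blk> 0.085 134 [[483.7, 225.6], [29.8, 63.7], 89.9] 0.103
side yellow [284 230  40  27 573] [ 0.609 -0.228  0.053] [0.0319 0.0571 0.0619]
  top 0.061 [[617.5, -216.3], [63.1, 108.8], 74.04]
  blk> 0.07 226 [[618.6, -214.7], [29.0, 63.7], 72.71] 0.094
  blk> 0.08 169 [[618.9, -214.7], [28.9, 63.5], 74.7] 0.094
  blk> 0.085 144 [[619.2, -214.8], [28.8, 63.2], 76.01] 0.094
```

View pics/ortho.png

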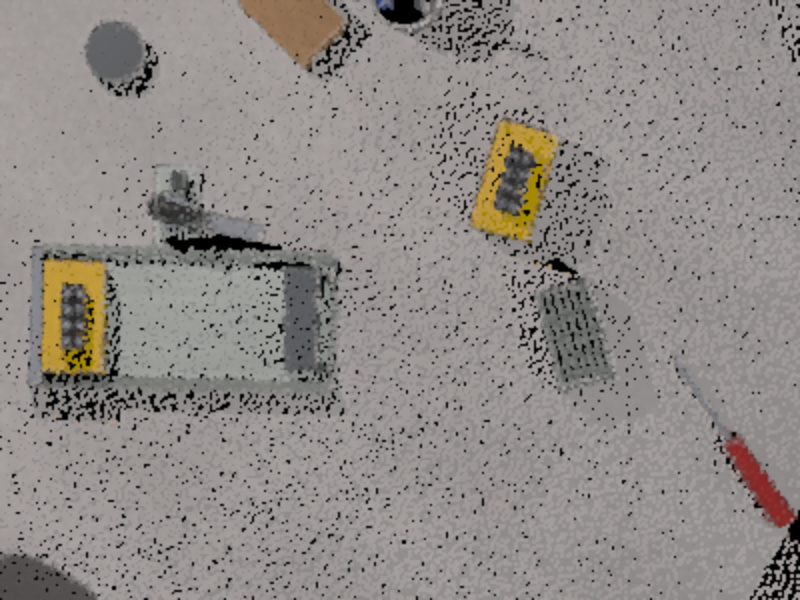

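Ortho view (2 mm per 2 px, x up, y left): the loose module is at about (513,180), the frame spans (35–335, 245–385) with the fixed module on its +y side, and the latch pivot is at about (178,208) with its blade pointing right. I'll move above the frame on the way, for a close wrist look.

Request:
{"method": "carry_out", "body": {
  "dr": [
    [0,0,0],
    [0,0,0],
    [0,0,0],
    [0,0,0],
    [0,0,0]
  ],
  "delta_pos": [
    [-15,-12,-4],
    [-30,-25,-4],
    [-30,-25,-4],
    [-30,-25,-4],
    [-30,-25,-4]
  ],
  "hand": [0,0,0,0,0]
}}

```text
t: 0.52
position: [0.3451, 0.4012, 0.2511]
eef_rot: [[-0.9, 0.435, -0.0], [0.435, 0.9, -0.0], [0.0, -0.001, -1.0]]
contact_force: [0.7, -0.4, 0.6]
gripper_width: 0.0854
grasp_force: 0.0
```

Request:
{"method": "carry_out", "body": {
  "dr": [
    [0,0,0],
    [0,0,0],
    [0,0,0],
    [0,0,0],
    [0,0,0]
  ],
  "delta_pos": [
    [-30,-25,-4],
    [-30,-25,-4],
    [-30,-25,-4],
    [-30,-25,-4],
    [-30,-25,-4]
  ],
  "hand": [0,0,0,0,0]
}}

```text
t: 0.93
position: [0.4258, 0.2232, 0.2714]
eef_rot: [[-0.9, 0.436, -0.0], [0.436, 0.9, -0.0], [0.0, -0.0, -1.0]]
contact_force: [1.0, 0.5, -1.0]
gripper_width: 0.0856
grasp_force: 0.0
```

Request:
{"method": "carry_out", "body": {
  "dr": [
    [0,0,0],
    [0,0,-0.1],
    [0,0,-0.12],
    [0,0,-0.12],
    [0,0,-0.08]
  ],
  "delta_pos": [
    [-30,-25,-4],
    [-30,-25,-4],
    [-20,-20,0],
    [0,0,0],
    [0,0,0]
  ],
  "hand": [0,0,0,0,0]
}}

```text
t: 1.35
position: [0.4697, 0.1277, 0.279]
eef_rot: [[-1.0, 0.03, -0.0], [0.03, 1.0, -0.0], [0.0, -0.0, -1.0]]
contact_force: [-0.3, 0.1, 0.3]
gripper_width: 0.0855
grasp_force: 0.0
```

Run:
```python
from rig import robot, grab_frame
from h import *
s=robot.observe(); print(s["t"],s["position"],s["eef_rot"].round(3).tolist(),s["q"].round(3),s["contact_force"])
f=grab_frame("wrist"); np.savez("w1.npz",**f); cv2.imwrite("pics/w1.png",cv2.resize(f["img"][:,:,::-1],(768,576)))
print(f["fx"],f["R"].tolist(),f["t"], -f["R"].T@f["t"])
```

```text
1.35 [0.46968638 0.12774707 0.27899306] [[-1.0, 0.03, -0.0], [0.03, 1.0, -0.0], [0.0, -0.0, -1.0]] [ 0.143  0.249  1.605 -0.     1.288 -1.397] [-0.251274    0.1427631   0.33606062]
312.5934273956943 [[0.03080796218637619, 0.9995252776305794, 0.0002980661614963759], [0.9611089176673377, -0.029705748404894747, 0.27456732670153056], [0.27444583772803466, -0.008172385772766105, -0.961567831338247]] [-0.14313205 -0.49671646  0.29642097] [0.40045672 0.13073124 0.42145364]
```

View pics/w1.png

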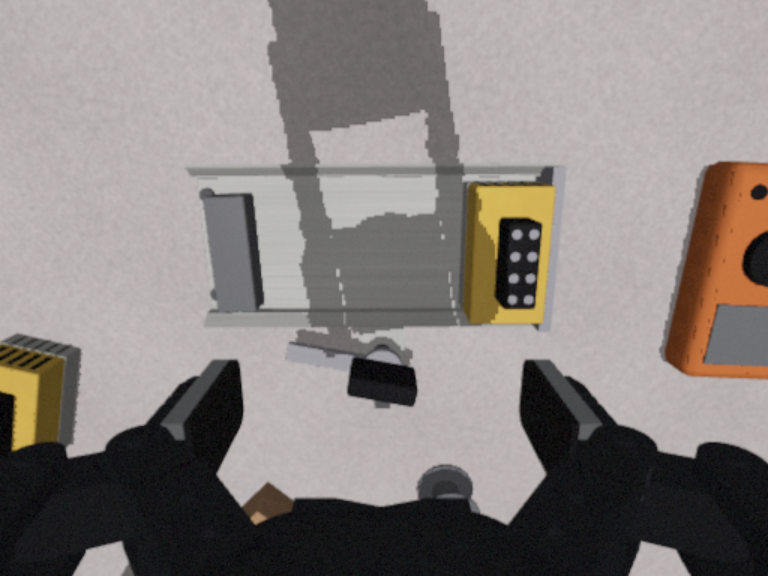

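Wrist picture: the whole frame is visible, with its rails at rows ~170 and ~320, the fixed module's near face at column ~465, the wing at (383,382) and the blade reaching left to (287,352). Now I'll fit the frame and latch from this depth map and compare with the earlier views.

Run:
```python
from h import *
f=np.load("w1.npz"); X=cloud(f); 
def ana(n,f):
    X=cloud(f); hsv=cv2.cvtColor(f["img"],cv2.COLOR_RGB2HSV); ok=np.isfinite(X[...,2])
    near=ok&(abs(X[...,0]-.49)<.075)&(X[...,1]>.15)&(X[...,1]<.28)
    # floor height, bench height
    reg=lambda x0,x1,y0,y1:ok&(X[...,0]>x0)&(X[...,0]<x1)&(X[...,1]>y0)&(X[...,1]<y1)
    print(n,"bench",np.median(X[reg(.3,.36,0,.15)][:,2]).round(4),"floor",np.median(X[reg(.45,.52,.03,.15)][:,2]).round(4))
    yel=near&(hsv[...,0]>18)&(hsv[...,0]<32)&(hsv[...,1]>120)&(abs(X[...,2]-.066)<.006)
    blk=near&(X[...,2]>.085)
    print(" top",rect(X[yel|blk][:,:2])," blk",rect(X[blk][:,:2]))
    # rails: outer boundary of points z>0.022 along y bins
    for lo,hi in((.39,.45),(.52,.58)):
        m=reg(lo,hi,-.04,.22)&(X[...,2]>.020)&(X[...,2]<.034)
        p=X[m]; ins=p
        if len(p)<20: continue
        b=np.round(p[:,1]/.01).astype(int); Q=[]
        for k in np.unique(b):
            q=p[b==k]
            if len(q)>4: Q.append((k*.01,np.median(q[:,0])))
        Q=np.array(Q); c=np.polyfit(Q[:,1-1],Q[:,1],1); print(" rail",lo,"slope",c[0].round(4),"x at y=.1",np.polyval(c,.1).round(4),"sd",(Q[:,1]-np.polyval(c,Q[:,0])).std().round(4),len(p), p[:,1].min().round(3))
    # latch wing
    w=reg(.55,.66,.03,.17)&(X[...,2]>.05)&(X[...,2]<.1)
    p=X[w]; print(" wing",len(p),rect(p[:,:2]),"top",rect(p[p[:,2]>.079][:,:2]),p[:,2].max().round(3))
    w=reg(.53,.66,-.02,.17)&(X[...,2]>.036)&(X[...,2]<.05); p=X[w]; print(" blade",len(p),rect(p[:,:2]) if len(p)>5 else "")
    m=reg(.43,.55,-.06,.03)&(X[...,2]>.03)&(X[...,2]<.045); print(" filler",rect(X[m][:,:2]))
for n in("scene0","side0","w1"): ana(n,np.load(n+".npz"))
```

```text
scene0 bench 0.0003 floor 0.0081
 top [[485.3, 227.2], [59.3, 109.1], 88.53]  blk [[484.5, 226.5], [24.6, 64.2], 88.3]
 rail 0.39 slope 0.0222 x at y=.1 0.416 sd 0.0008 313 -0.032
 rail 0.52 slope 0.0346 x at y=.1 0.5451 sd 0.0058 180 -0.036
 wing 244 [[587.9, 123.6], [56.2, 18.4], 76.1] top [[587.9, 123.5], [56.2, 18.3], 75.97] 0.089
 blade 179 [[579.5, 65.4], [164.9, 48.5], 66.38]
 filler [[491.2, -0.5], [56.8, 116.2], 89.59]
side0 bench 0.002 floor 0.0101
 top [[481.7, 227.0], [64.7, 109.5], 88.5]  blk [[483.7, 225.6], [29.8, 63.7], 89.9]
 rail 0.39 slope 0.0072 x at y=.1 0.4189 sd 0.0081 171 -0.033
 rail 0.52 slope 0.0144 x at y=.1 0.545 sd 0.003 241 -0.037
 wing 126 [[579.8, 103.2], [98.5, 19.3], 75.58] top [[585.0, 122.1], [55.4, 18.6], 75.58] 0.094
 blade 115 [[566.8, 77.0], [158.5, 53.4], 54.98]
 filler [[489.5, -2.2], [60.1, 117.0], 89.58]
w1 bench -0.0003 floor 0.3515
 top [[483.2, 204.0], [109.7, 110.3], 88.44]  blk [[482.8, 195.1], [91.5, 63.9], 88.77]
 rail 0.39 slope 0.0259 x at y=.1 0.4146 sd 0.001 1700 -0.029
 rail 0.52 slope 0.0291 x at y=.1 0.546 sd 0.0009 1626 -0.033
 wing 1149 [[585.7, 125.6], [56.1, 18.6], 77.23] top [[585.7, 125.6], [56.0, 18.6], 77.23] 0.087
 blade 875 [[560.7, 70.8], [175.3, 56.7], 55.4]
 filler [[489.6, 4.1], [53.9, 115.5], 88.41]
```

Request:
{"method": "carry_out", "body": {
  "dr": [
    [0,0,0],
    [0,0,0],
    [0,0,0],
    [0,0,0],
    [0,0,0]
  ],
  "delta_pos": [
    [-10,-20,2],
    [-16,-34,2],
    [-16,-34,2],
    [-16,-34,2],
    [-16,-34,2]
  ],
  "hand": [0,0,0,0,0]
}}

```text
t: 1.82
position: [0.538, -0.0304, 0.269]
eef_rot: [[-0.999, 0.036, -0.0], [0.036, 0.999, 0.0], [0.0, 0.0, -1.0]]
contact_force: [0.9, 1.3, 0.2]
gripper_width: 0.0854
grasp_force: 0.0
```

Request:
{"method": "carry_out", "body": {
  "dr": [
    [0,0,0],
    [0,0,0],
    [0,0,0],
    [0,0,0],
    [0,0,0]
  ],
  "delta_pos": [
    [-16,-34,2],
    [-16,-34,2],
    [-16,-34,2],
    [-16,-34,2],
    [-15,-30,2]
  ],
  "hand": [0,0,0,0,0]
}}

```text
t: 2.23
position: [0.6114, -0.1997, 0.2587]
eef_rot: [[-0.999, 0.037, -0.0], [0.037, 0.999, 0.0], [0.0, 0.0, -1.0]]
contact_force: [0.8, 0.3, 0.2]
gripper_width: 0.0856
grasp_force: 0.0
```

Request:
{"method": "carry_out", "body": {
  "dr": [
    [0,0,0.1],
    [0,0,0.1],
    [0,0,0.06],
    [0,0,0],
    [0,0,0]
  ],
  "delta_pos": [
    [-7,-15,0],
    [0,0,0],
    [0,0,0],
    [0,0,0],
    [0,0,0]
  ],
  "hand": [0,0,0,0,0]
}}

```text
t: 2.65
position: [0.6174, -0.2126, 0.2589]
eef_rot: [[-0.957, 0.289, -0.001], [0.289, 0.957, 0.0], [0.001, 0.0, -1.0]]
contact_force: [-0.5, 0.5, -0.2]
gripper_width: 0.0852
grasp_force: 0.0
```

Run:
```python
from rig import robot, grab_frame
from h import *
s=robot.observe(); print(s["t"],s["position"],s["eef_rot"].round(3).tolist(),s["q"].round(3),s["contact_force"])
f=grab_frame("wrist"); np.savez("w2.npz",**f); cv2.imwrite("pics/w2.png",cv2.resize(f["img"][:,:,::-1],(768,576)))
X=cloud(f);c=np.array([.620,-.214]);ok=np.isfinite(X[...,2])
for lo,hi in((.05,.064),(.082,.094),(.05,.094)):
    p=X[ok&(np.hypot(X[...,0]-c[0],X[...,1]-c[1])<.075)&(X[...,2]>lo)&(X[...,2]<hi)]; print(lo,len(p),rect(p[:,:2]))
f=np.load("w1.npz");X=cloud(f);ok=np.isfinite(X[...,2])
m=ok&(abs(X[...,0]-.482)<.062)&(X[...,1]>.17)&(X[...,1]<.27)
for lo,hi in((.06,.072),(.09,.1),(.06,.1)): 
    p=X[m&(X[...,2]>lo)&(X[...,2]<hi)]; print("fixed",lo,len(p),rect(p[:,:2]))
```

```text
2.65 [ 0.6174229  -0.21259654  0.25888828] [[-0.957, 0.289, -0.001], [0.289, 0.957, 0.0], [0.001, 0.0, -1.0]] [-0.423  0.512  1.233 -0.     1.397 -1.701] [-0.47110329  0.53409103 -0.17693714]
0.05 3673 [[620.1, -212.1], [60.1, 110.4], 73.43]
0.082 1402 [[619.7, -212.2], [23.4, 63.7], 73.75]
0.05 5119 [[620.1, -212.1], [60.1, 110.4], 73.43]
fixed 0.06 3161 [[483.8, 228.8], [60.3, 110.3], 88.48]
fixed 0.09 1348 [[483.5, 228.9], [24.2, 63.9], 88.69]
fixed 0.06 4786 [[483.8, 228.8], [60.3, 110.3], 88.48]
```

View pics/w2.png

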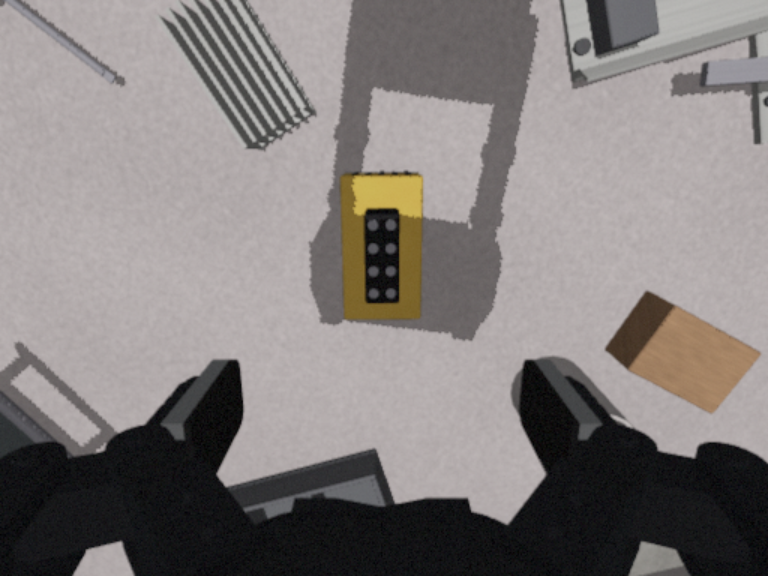

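Wrist picture: the module is centred between the fingers, with its block at (382,255), square to the gripper. Depth gives the centre at (620.1, −212.1) mm. Descending to grasp.

Request:
{"method": "carry_out", "body": {
  "dr": [
    [0,0,0],
    [0,0,0],
    [0,0,0],
    [0,0,0],
    [0,0,0]
  ],
  "delta_pos": [
    [-2.4,1.3,25],
    [0,0,38],
    [0,0,38],
    [0,0,38],
    [0,0,25]
  ],
  "hand": [0,0,0,0,0]
}}

```text
t: 3.12
position: [0.6188, -0.2113, 0.0919]
eef_rot: [[-0.958, 0.288, -0.003], [0.288, 0.958, 0.001], [0.003, 0.0, -1.0]]
contact_force: [-0.5, 0.9, -0.5]
gripper_width: 0.0855
grasp_force: 0.0
```

Request:
{"method": "carry_out", "body": {
  "dr": [
    [0,0,0],
    [0,0,0],
    [0,0,0],
    [0,0,0],
    [0,0,0]
  ],
  "delta_pos": [
    [0,0,15],
    [0,0,10],
    [0,0,6],
    [0,0,0],
    [0,0,0]
  ],
  "hand": [0,0,0,0,0]
}}

```text
t: 3.53
position: [0.6207, -0.2125, 0.065]
eef_rot: [[-0.957, 0.29, 0.001], [0.29, 0.957, -0.0], [-0.001, -0.0, -1.0]]
contact_force: [0.8, -0.4, -0.4]
gripper_width: 0.0853
grasp_force: 0.0
```

Request:
{"method": "carry_out", "body": {
  "dr": [
    [0,0,0],
    [0,0,0],
    [0,0,0],
    [0,0,0],
    [0,0,0]
  ],
  "delta_pos": [
    [0,0,0],
    [0,0,0],
    [0,0,0],
    [0,0,0],
    [0,0,0]
  ],
  "hand": [0.5,0.6,0.7,0.8,0.9],
  "force": 60
}}

```text
t: 3.95
position: [0.6203, -0.2124, 0.0645]
eef_rot: [[-0.957, 0.29, 0.0], [0.29, 0.957, -0.0], [-0.0, -0.0, -1.0]]
contact_force: [-2.0, -0.4, -0.8]
gripper_width: 0.0252
grasp_force: 0.0
```

Request:
{"method": "carry_out", "body": {
  "dr": [
    [0,0,0],
    [0,0,0],
    [0,0,0],
    [0,0,0],
    [0,0,0]
  ],
  "delta_pos": [
    [0,0,0],
    [0,0,0],
    [0,0,0],
    [0,0,0],
    [0,0,0]
  ],
  "hand": [1,1,1,1,1]
}}

```text
t: 4.37
position: [0.6203, -0.2125, 0.0646]
eef_rot: [[-0.957, 0.29, 0.0], [0.29, 0.957, -0.0], [-0.0, -0.0, -1.0]]
contact_force: [-1.5, -0.8, 5.3]
gripper_width: 0.023
grasp_force: 58.9
```

Request:
{"method": "carry_out", "body": {
  "dr": [
    [0,0,0],
    [0,0,-0.06],
    [0,0,-0.08],
    [0,0,-0.08],
    [0,0,-0.048]
  ],
  "delta_pos": [
    [0,0,-8],
    [0,0,-20],
    [0,0,-30],
    [0,0,-30],
    [0,0,-15]
  ],
  "hand": [1,1,1,1,1],
  "force": 80
}}

```text
t: 4.78
position: [0.621, -0.2126, 0.1708]
eef_rot: [[-1.0, 0.022, 0.003], [0.022, 1.0, -0.001], [-0.003, -0.001, -1.0]]
contact_force: [-0.0, 0.1, -4.2]
gripper_width: 0.0226
grasp_force: 79.6
```

Request:
{"method": "carry_out", "body": {
  "dr": [
    [0,0,0],
    [0,0,0],
    [0,0,0],
    [0,0,0],
    [0,0,0]
  ],
  "delta_pos": [
    [0,0,-5],
    [7,17,0],
    [14,34,0],
    [14,34,0],
    [14,34,0]
  ],
  "hand": [1,1,1,1,1]
}}

```text
t: 5.2
position: [0.5728, -0.0909, 0.1711]
eef_rot: [[-1.0, 0.03, -0.002], [0.029, 1.0, 0.001], [0.002, 0.001, -1.0]]
contact_force: [1.3, 0.9, -4.7]
gripper_width: 0.0222
grasp_force: 79.7
```

Request:
{"method": "carry_out", "body": {
  "dr": [
    [0,0,0],
    [0,0,0],
    [0,0,0],
    [0,0,0],
    [0,0,0]
  ],
  "delta_pos": [
    [14,34,0],
    [14,34,0],
    [14,34,0],
    [14,34,0],
    [14,34,0]
  ],
  "hand": [1,1,1,1,1]
}}

```text
t: 5.62
position: [0.5072, 0.0811, 0.1714]
eef_rot: [[-1.0, 0.029, -0.002], [0.029, 1.0, -0.0], [0.002, -0.0, -1.0]]
contact_force: [1.5, 0.1, -6.2]
gripper_width: 0.0223
grasp_force: 79.7
```

Request:
{"method": "carry_out", "body": {
  "dr": [
    [0,0,0],
    [0,0,0],
    [0,0,0],
    [0,0,0],
    [0,0,0]
  ],
  "delta_pos": [
    [14,34,0],
    [10,24,0],
    [5,12.5,0],
    [0,0,0],
    [0,0,0]
  ],
  "hand": [1,1,1,1,1]
}}

```text
t: 6.03
position: [0.4809, 0.1514, 0.1716]
eef_rot: [[-1.0, 0.026, -0.001], [0.026, 1.0, -0.0], [0.001, -0.0, -1.0]]
contact_force: [-0.1, -0.3, -5.2]
gripper_width: 0.0224
grasp_force: 79.9
```

Run:
```python
from rig import robot, grab_frame
from h import *
s=robot.observe(); print(s["t"],s["position"],s["eef_rot"].round(4).tolist(),s["q"].round(3),s["contact_force"],s["moment"],s["gripper_width"])
f=grab_frame("wrist"); np.savez("w3.npz",**f)
cv2.imwrite("pics/w3.png",cv2.resize(f["img"][:,:,::-1],(768,576)))
X=cloud(f);ok=np.isfinite(X[...,2]);hsv=cv2.cvtColor(f["img"],cv2.COLOR_RGB2HSV)
y=ok&(hsv[...,0]>18)&(hsv[...,0]<32)&(hsv[...,1]>120)&(X[...,2]>.14)&(X[...,2]<.2)
p=X[y]; print(len(p),np.percentile(p[:,2],[5,50,95]),rect(p[abs(p[:,2]-np.median(p[:,2]))<.01][:,:2]))
```

```text
6.0333 [0.48091765 0.15137545 0.17156656] [[-0.9997, 0.0262, -0.0013], [0.0262, 0.9997, -0.0003], [0.0013, -0.0004, -1.0]] [ 0.187  0.4    1.712 -0.     1.03  -1.358] [-0.10719721 -0.29562622 -5.23526817] [-0.04635043 -0.02673799 -0.00782371] 0.022420171048365793
9994 [0.16325811 0.16472175 0.16594673] [[480.7, 152.3], [59.7, 110.6], 88.72]
```

View pics/w3.png

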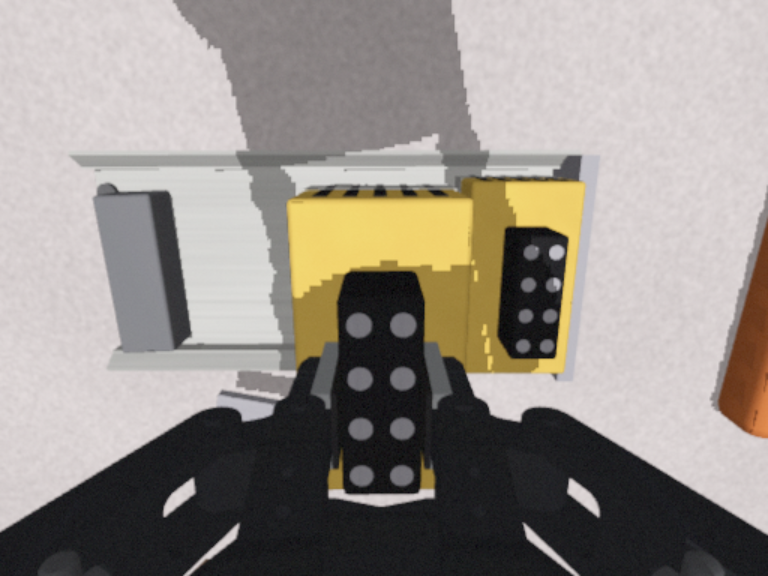

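Wrist picture: the held module is square over the channel, its right edge at column 470 just short of the fixed module's, with the rails on both sides. Its depth centre is (480.7, 152.3), so it needs +1 mm in x, then lowering.

Request:
{"method": "carry_out", "body": {
  "dr": [
    [0,0,0],
    [0,0,0],
    [0,0,0],
    [0,0,0],
    [0,0,0]
  ],
  "delta_pos": [
    [-1,0,12],
    [0,0,20],
    [0,0,20],
    [0,0,14],
    [0,0,9]
  ],
  "hand": [1,1,1,1,1]
}}

```text
t: 6.5
position: [0.4823, 0.1498, 0.0955]
eef_rot: [[-1.0, 0.028, -0.002], [0.028, 1.0, -0.0], [0.002, -0.001, -1.0]]
contact_force: [0.9, 0.5, -5.4]
gripper_width: 0.0225
grasp_force: 79.9
```

Request:
{"method": "carry_out", "body": {
  "dr": [
    [0,0,0],
    [0,0,0],
    [0,0,0],
    [0,0,0],
    [0,0,0]
  ],
  "delta_pos": [
    [0,0,7],
    [0,0,5],
    [0,0,4],
    [0,0,3],
    [0,0,2]
  ],
  "hand": [1,1,1,1,1]
}}

```text
t: 6.92
position: [0.483, 0.1509, 0.0762]
eef_rot: [[-1.0, 0.026, 0.001], [0.026, 1.0, 0.0], [-0.001, 0.0, -1.0]]
contact_force: [-0.0, -0.4, -5.2]
gripper_width: 0.0226
grasp_force: 79.9
```

Request:
{"method": "carry_out", "body": {
  "dr": [
    [0,0,0],
    [0,0,0],
    [0,0,0],
    [0,0,0],
    [0,0,0]
  ],
  "delta_pos": [
    [0,0,1],
    [0,0,0.5],
    [0,0,0.5],
    [0,0,0.3],
    [0,0,0]
  ],
  "hand": [1,1,1,1,1]
}}

```text
t: 7.33
position: [0.4828, 0.1509, 0.074]
eef_rot: [[-1.0, 0.026, 0.0], [0.026, 1.0, 0.0], [-0.0, 0.0, -1.0]]
contact_force: [0.2, -0.5, -5.7]
gripper_width: 0.0226
grasp_force: 79.9
```

Request:
{"method": "carry_out", "body": {
  "dr": [
    [0,0,0],
    [0,0,0],
    [0,0,0],
    [0,0,0]
  ],
  "delta_pos": [
    [0,0,0.4],
    [0,0,0.4],
    [0,0,0.3],
    [0,0,0]
  ],
  "hand": [1,1,1,1]
}}

```text
t: 7.67
position: [0.4827, 0.1509, 0.0728]
eef_rot: [[-1.0, 0.026, 0.0], [0.026, 1.0, 0.0], [-0.0, 0.0, -1.0]]
contact_force: [-0.3, 0.6, -5.4]
gripper_width: 0.0225
grasp_force: 80.1
```

Request:
{"method": "carry_out", "body": {
  "dr": [
    [0,0,0],
    [0,0,0],
    [0,0,0],
    [0,0,0]
  ],
  "delta_pos": [
    [0,0,0.3],
    [0,0,0.3],
    [0,0,0.3],
    [0,0,0]
  ],
  "hand": [1,1,1,1]
}}

```text
t: 8.0
position: [0.4827, 0.1508, 0.0727]
eef_rot: [[-1.0, 0.026, 0.001], [0.026, 1.0, -0.0], [-0.001, -0.0, -1.0]]
contact_force: [-5.4, -4.1, 16.6]
gripper_width: 0.0226
grasp_force: 82.8
```

Floor contact at TCP z = 0.0727. Backing off slightly and sliding toward +y.

Request:
{"method": "carry_out", "body": {
  "dr": [
    [0,0,0],
    [0,0,0],
    [0,0,0],
    [0,0,0],
    [0,0,0]
  ],
  "delta_pos": [
    [0,0,-0.6],
    [0.3,3,0],
    [0,4,0],
    [0,3,0],
    [0,2,0]
  ],
  "hand": [1,1,1,1,1]
}}

```text
t: 8.42
position: [0.4829, 0.1626, 0.0729]
eef_rot: [[-1.0, 0.026, 0.0], [0.026, 1.0, -0.001], [-0.001, -0.001, -1.0]]
contact_force: [0.3, -1.3, -4.6]
gripper_width: 0.0225
grasp_force: 80.2
```

Request:
{"method": "carry_out", "body": {
  "dr": [
    [0,0,0],
    [0,0,0],
    [0,0,0]
  ],
  "delta_pos": [
    [0,1,0],
    [0,1,0],
    [0,0,0]
  ],
  "hand": [1,1,1]
}}

```text
t: 8.67
position: [0.4829, 0.1649, 0.0728]
eef_rot: [[-1.0, 0.026, 0.001], [0.026, 1.0, -0.0], [-0.001, -0.0, -1.0]]
contact_force: [-2.5, -6.5, 9.6]
gripper_width: 0.0225
grasp_force: 82.3
```

Request:
{"method": "carry_out", "body": {
  "dr": [
    [0,0,0],
    [0,0,0],
    [0,0,0],
    [0,0,0]
  ],
  "delta_pos": [
    [0,1,-0.2],
    [0,0.7,0],
    [0,0.5,0],
    [0,0,0]
  ],
  "hand": [1,1,1,1]
}}

```text
t: 9.0
position: [0.4829, 0.1671, 0.0727]
eef_rot: [[-1.0, 0.026, 0.0], [0.026, 1.0, -0.0], [-0.0, -0.0, -1.0]]
contact_force: [-2.0, -5.3, 5.7]
gripper_width: 0.0222
grasp_force: 81.7
```

Request:
{"method": "carry_out", "body": {
  "dr": [
    [0,0,0],
    [0,0,0],
    [0,0,0]
  ],
  "delta_pos": [
    [0,0.5,0],
    [0,0.5,0],
    [0,0,0]
  ],
  "hand": [1,1,1]
}}

```text
t: 9.25
position: [0.4829, 0.1681, 0.0728]
eef_rot: [[-1.0, 0.026, 0.0], [0.026, 1.0, -0.0], [-0.0, -0.0, -1.0]]
contact_force: [-1.7, -6.5, 6.3]
gripper_width: 0.0224
grasp_force: 81.7
```

Request:
{"method": "carry_out", "body": {
  "dr": [
    [0,0,0],
    [0,0,0],
    [0,0,0]
  ],
  "delta_pos": [
    [0,0.5,0],
    [0,0.4,0],
    [0,0,0]
  ],
  "hand": [1,1,1]
}}

```text
t: 9.5
position: [0.4829, 0.1686, 0.0728]
eef_rot: [[-1.0, 0.026, -0.0], [0.026, 1.0, -0.001], [0.0, -0.001, -1.0]]
contact_force: [-1.4, -9.6, 5.3]
gripper_width: 0.0221
grasp_force: 81.8
```

Request:
{"method": "carry_out", "body": {
  "dr": [
    [0,0,0],
    [0,0,0],
    [0,0,0]
  ],
  "delta_pos": [
    [0,0.4,0],
    [0,0.3,0],
    [0,0,0]
  ],
  "hand": [1,1,1]
}}

```text
t: 9.75
position: [0.4828, 0.1687, 0.0728]
eef_rot: [[-1.0, 0.026, -0.0], [0.026, 1.0, -0.002], [0.0, -0.002, -1.0]]
contact_force: [-0.3, -18.5, 8.4]
gripper_width: 0.0223
grasp_force: 82.1
```

Flush: it stopped at y = 0.1687 as the force rose to 18 N. Opening partway, to stay clear of the fixed module's block, then checking.

Request:
{"method": "carry_out", "body": {
  "dr": [
    [0,0,0],
    [0,0,0],
    [0,0,0],
    [0,0,0],
    [0,0,0]
  ],
  "delta_pos": [
    [0,0,0],
    [0,0,0],
    [0,0,0],
    [0,0,0],
    [0,0,0]
  ],
  "hand": [0.65,0.6,0.55,0.55,0.55]
}}

```text
t: 10.17
position: [0.4829, 0.1699, 0.0726]
eef_rot: [[-1.0, 0.026, 0.0], [0.026, 1.0, 0.0], [-0.0, 0.0, -1.0]]
contact_force: [-0.1, -0.5, 0.7]
gripper_width: 0.0381
grasp_force: 0.0
```

Run:
```python
from rig import robot, grab_frame
from h import *
s=robot.observe(); print(s["t"],s["position"],s["contact_force"],s["moment"],s["gripper_width"])
f=grab_frame("wrist"); np.savez("w4.npz",**f)
cv2.imwrite("pics/w4.png",cv2.resize(f["img"][:,:,::-1],(768,576)))
```

```text
10.1667 [0.48291507 0.16989347 0.07263524] [-0.1041619  -0.51367382  0.65625989] [ 0.03287717 -0.01259936 -0.00479364] 0.03809140360459289
```

View pics/w4.png

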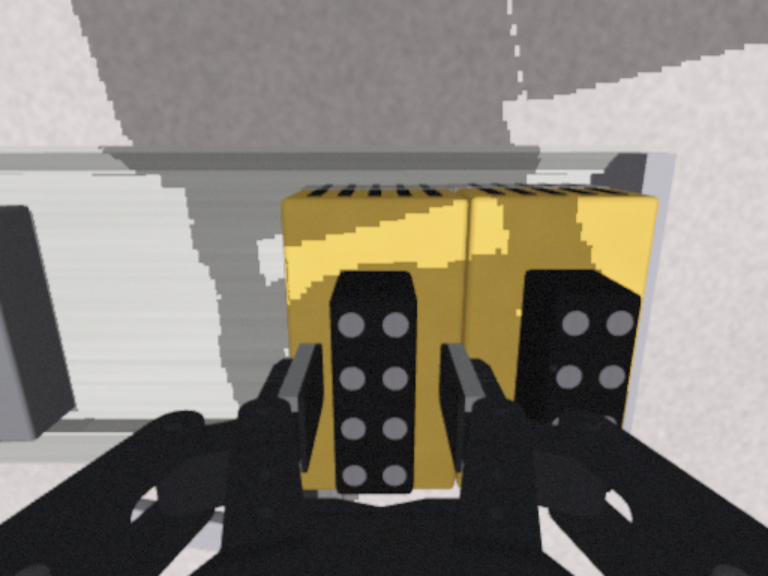

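The wrist picture shows the two casings butted at column ~467 with no gap, and the block free between the fingers. Retreating up and across to the latch, turning to its wing.

Request:
{"method": "carry_out", "body": {
  "dr": [
    [0,0,0],
    [0,0,0],
    [0,0,0],
    [0,0,0],
    [0,0,0]
  ],
  "delta_pos": [
    [0,0,-12],
    [0,0,-30],
    [0,0,-36],
    [0,0,-36],
    [0,0,-24]
  ],
  "hand": [0.55,0.55,0.55,0.5,0.5]
}}

```text
t: 10.63
position: [0.4834, 0.1699, 0.2138]
eef_rot: [[-1.0, 0.026, 0.003], [0.026, 1.0, 0.001], [-0.002, 0.001, -1.0]]
contact_force: [0.6, -0.1, 0.4]
gripper_width: 0.0429
grasp_force: 0.0
```

Request:
{"method": "carry_out", "body": {
  "dr": [
    [0,0,0],
    [0,0,0],
    [0,0,0],
    [0,0,0],
    [0,0,0.118]
  ],
  "delta_pos": [
    [-15,-6,0],
    [-32,-13,0],
    [-32,-13,0],
    [-25,-10,0],
    [0,0,0]
  ],
  "hand": [0.5,0.5,0.5,0.5,0.5]
}}

```text
t: 11.05
position: [0.59, 0.123, 0.2106]
eef_rot: [[-0.99, 0.142, 0.003], [0.142, 0.99, -0.0], [-0.003, 0.0, -1.0]]
contact_force: [-1.7, -0.2, -0.5]
gripper_width: 0.0427
grasp_force: 0.0
```

Request:
{"method": "carry_out", "body": {
  "dr": [
    [0,0,0.118],
    [0,0,0.118],
    [0,0,0.118],
    [0,0,0.118],
    [0,0,0.118]
  ],
  "delta_pos": [
    [0,0,0],
    [0,0,0],
    [0,0,0],
    [0,0,0],
    [0,0,0]
  ],
  "hand": [0.5,0.5,0.5,0.5,0.5]
}}

```text
t: 11.47
position: [0.5857, 0.125, 0.2106]
eef_rot: [[-0.738, 0.674, -0.0], [0.674, 0.738, 0.0], [0.0, -0.0, -1.0]]
contact_force: [0.5, 0.1, 0.3]
gripper_width: 0.0429
grasp_force: 0.0
```

Request:
{"method": "carry_out", "body": {
  "dr": [
    [0,0,0.118],
    [0,0,0.118],
    [0,0,0.118],
    [0,0,0.118],
    [0,0,0.118]
  ],
  "delta_pos": [
    [0,0,0],
    [0,0,0],
    [0,0,0],
    [0,0,0],
    [0,0,0]
  ],
  "hand": [0.5,0.5,0.5,0.5,0.5]
}}

```text
t: 11.88
position: [0.5856, 0.1251, 0.2106]
eef_rot: [[-0.238, 0.971, -0.0], [0.971, 0.238, 0.0], [0.0, -0.0, -1.0]]
contact_force: [0.0, 1.1, -1.1]
gripper_width: 0.0427
grasp_force: 0.0
```

Request:
{"method": "carry_out", "body": {
  "dr": [
    [0,0,0.118],
    [0,0,0.118],
    [0,0,0.118],
    [0,0,0],
    [0,0,0]
  ],
  "delta_pos": [
    [0,0,0],
    [0,0,0],
    [0,0,0],
    [0,0,0],
    [0,0,0]
  ],
  "hand": [0.5,0.5,0.5,0.5,0.5]
}}

```text
t: 12.3
position: [0.5857, 0.125, 0.2106]
eef_rot: [[0.103, 0.995, -0.0], [0.995, -0.103, 0.0], [0.0, -0.0, -1.0]]
contact_force: [0.4, -0.4, 0.5]
gripper_width: 0.0421
grasp_force: 0.0
```

```bash
cat > chk.py <<'E'
from rig import robot, grab_frame
from h import *
s=robot.observe(); print(s["t"],s["position"],s["eef_rot"].round(3).tolist(),s["q"].round(3),s["contact_force"],s["gripper_width"])
for n in("wrist","scene","side"):
    f=grab_frame(n); X=cloud(f);ok=np.isfinite(X[...,2]);hsv=cv2.cvtColor(f["img"],cv2.COLOR_RGB2HSV)
    if n=="wrist": cv2.imwrite("pics/w%d.png"%int(s["t"]*100),cv2.resize(f["img"][:,:,::-1],(768,576)))
    y=ok&(hsv[...,0]>18)&(hsv[...,0]<32)&(hsv[...,1]>120)&(abs(X[...,2]-.066)<.006)&(abs(X[...,0]-.482)<.07)&(X[...,1]>.1)
    if y.sum()>50: print(n,"both yellow tops",y.sum(),rect(X[y][:,:2]))
    for nm,(x0,y0,r) in {"loose blk":(.482,.169,.036),"fixed blk":(.484,.229,.03)}.items():
        b=ok&(np.hypot(X[...,0]-x0,(X[...,1]-y0))<r)&(X[...,2]>.088)&(X[...,2]<.104)
        if b.sum()>20: print("  ",nm,b.sum(),rect(X[b][:,:2]))
    w=ok&(np.hypot(X[...,0]-.586,X[...,1]-.125)<.035)&(X[...,2]>.079)&(X[...,2]<.095)
    if w.sum()>20: print("  wing",w.sum(),rect(X[w][:,:2]))
E
python3 chk.py
```

```text
12.3 [0.58566508 0.12503819 0.21057748] [[0.103, 0.995, -0.0], [0.995, -0.103, 0.0], [0.0, -0.0, -1.0]] [0.111 0.477 1.439 0.    1.226 0.214] [ 0.40326807 -0.42136298  0.52387233] 0.04212446019905369
wrist both yellow tops 11167 [[484.2, 199.0], [119.8, 109.7], 88.64]
   loose blk 2303 [[483.2, 169.1], [24.2, 64.6], 88.52]
   fixed blk 2514 [[484.1, 229.8], [24.2, 59.8], 88.53]
  wing 1219 [[586.5, 126.4], [55.9, 18.0], 76.99]
scene both yellow tops 962 [[484.0, 197.5], [119.6, 112.7], 88.05]
   loose blk 200 [[483.9, 166.0], [24.4, 64.2], 88.4]
   fixed blk 175 [[483.8, 226.7], [24.4, 58.6], 87.95]
  wing 138 [[587.3, 124.2], [55.4, 19.1], 78.23]
side both yellow tops 418 [[481.2, 195.3], [125.2, 110.5], 89.62]
   loose blk 128 [[481.4, 163.9], [30.5, 64.8], 83.56]
   fixed blk 104 [[484.0, 227.4], [30.0, 58.7], 83.81]
  wing 70 [[584.8, 121.7], [56.8, 18.7], 74.46]
```

The module is flush: the two tops together span 119.8 mm and lie square. Down onto the latch wing.

Request:
{"method": "carry_out", "body": {
  "dr": [
    [0,0,0.121],
    [0,0,0],
    [0,0,0],
    [0,0,0],
    [0,0,0]
  ],
  "delta_pos": [
    [0,0,0],
    [0.6,0.5,25],
    [0,0,37],
    [0,0,37],
    [0,0,28]
  ],
  "hand": [0.5,0.5,0.5,0.5,0.5]
}}

```text
t: 12.87
position: [0.5856, 0.1254, 0.0814]
eef_rot: [[0.224, 0.975, -0.001], [0.975, -0.224, -0.0], [-0.0, -0.001, -1.0]]
contact_force: [0.1, 0.0, -0.7]
gripper_width: 0.0424
grasp_force: 0.0
```

Request:
{"method": "carry_out", "body": {
  "dr": [
    [0,0,0],
    [0,0,0],
    [0,0,0],
    [0,0,0],
    [0,0,0]
  ],
  "delta_pos": [
    [0,0,16],
    [0,0,8],
    [0,0,3.5],
    [0,0,0],
    [0,0,0]
  ],
  "hand": [0.5,0.5,0.5,0.5,0.6]
}}

```text
t: 13.28
position: [0.5871, 0.1255, 0.0572]
eef_rot: [[0.226, 0.974, 0.002], [0.974, -0.226, 0.0], [0.001, 0.001, -1.0]]
contact_force: [-0.6, -0.3, 0.4]
gripper_width: 0.0344
grasp_force: 0.0
```

Request:
{"method": "carry_out", "body": {
  "dr": [
    [0,0,0],
    [0,0,0],
    [0,0,0],
    [0,0,0],
    [0,0,0]
  ],
  "delta_pos": [
    [0,0,0],
    [0,0,0],
    [0,0,0],
    [0,0,0],
    [0,0,0]
  ],
  "hand": [0.7,0.8,0.9,1,1],
  "force": 60
}}

```text
t: 13.7
position: [0.5866, 0.1256, 0.0575]
eef_rot: [[0.226, 0.974, 0.001], [0.974, -0.226, 0.0], [0.001, 0.001, -1.0]]
contact_force: [-3.9, 1.8, 10.5]
gripper_width: 0.0173
grasp_force: 58.6
```

Wing gripped (17.3 mm). Turning clockwise.

Request:
{"method": "carry_out", "body": {
  "dr": [
    [0,0,0.08],
    [0,0,0.1],
    [0,0,0.1],
    [0,0,0.1],
    [0,0,0.1]
  ],
  "delta_pos": [
    [0,0,0],
    [0,0,0],
    [0,0,0],
    [0,0,0],
    [0,0,0]
  ],
  "hand": [1,1,1,1,1],
  "force": 80
}}

```text
t: 14.12
position: [0.5869, 0.1255, 0.0576]
eef_rot: [[0.654, 0.756, 0.002], [0.756, -0.654, 0.0], [0.001, 0.001, -1.0]]
contact_force: [-2.5, -0.3, 10.6]
gripper_width: 0.0169
grasp_force: 80.4
```

Request:
{"method": "carry_out", "body": {
  "dr": [
    [0,0,0.1],
    [0,0,0.1],
    [0,0,0.1],
    [0,0,0.1],
    [0,0,0.1]
  ],
  "delta_pos": [
    [0,0,0],
    [0,0,0],
    [0,0,0],
    [0,0,0],
    [0,0,0]
  ],
  "hand": [1,1,1,1,1]
}}

```text
t: 14.53
position: [0.5871, 0.1252, 0.0576]
eef_rot: [[0.937, 0.35, 0.002], [0.35, -0.937, -0.0], [0.002, 0.001, -1.0]]
contact_force: [-2.6, -4.3, 16.8]
gripper_width: 0.0169
grasp_force: 81.3
```

Request:
{"method": "carry_out", "body": {
  "dr": [
    [0,0,0.1],
    [0,0,0.1],
    [0,0,0.06],
    [0,0,0.03],
    [0,0,0]
  ],
  "delta_pos": [
    [0,0,0],
    [0,0,0],
    [0,0,0],
    [0,0,0],
    [0,0,0]
  ],
  "hand": [1,1,1,1,1]
}}

```text
t: 14.95
position: [0.5872, 0.1249, 0.0576]
eef_rot: [[0.998, 0.07, 0.002], [0.07, -0.998, -0.001], [0.002, 0.001, -1.0]]
contact_force: [-0.5, -6.1, 12.1]
gripper_width: 0.0167
grasp_force: 80.5
```

```bash
python3 chk.py && python3 -c "
from rig import robot
print(robot.observe()['moment'])"
```

```text
14.95 [0.58715047 0.12493053 0.0575972 ] [[0.998, 0.07, 0.002], [0.07, -0.998, -0.001], [0.002, 0.001, -1.0]] [ 1.110e-01  6.690e-01  1.576e+00 -1.000e-03  8.950e-01  1.612e+00] [-0.53612018 -6.05099629 12.08287598] 0.01669492977646474
wrist both yellow tops 1484 [[530.0, 213.3], [22.7, 85.1], 0.29]
  wing 6489 [[588.6, 123.6], [56.0, 40.7], 26.69]
scene both yellow tops 888 [[484.5, 197.5], [119.1, 110.1], 88.21]
   loose blk 196 [[483.9, 166.0], [25.1, 65.6], 88.69]
   fixed blk 181 [[484.0, 227.0], [24.0, 59.0], 87.85]
  wing 116 [[594.9, 123.2], [35.6, 38.7], 62.59]
side both yellow tops 400 [[481.3, 195.1], [125.4, 110.1], 88.54]
   loose blk 127 [[482.0, 166.0], [31.3, 63.2], 89.52]
   fixed blk 106 [[483.2, 225.3], [29.5, 56.7], 85.71]
  wing 62 [[580.5, 117.0], [38.0, 47.6], 46.09]
[-1.25142317  0.24409176 -0.18521615]
```

Request:
{"method": "carry_out", "body": {
  "dr": [
    [0,0,0.02],
    [0,0,0.02],
    [0,0,0]
  ],
  "delta_pos": [
    [0,0,0],
    [0,0,0],
    [0,0,0]
  ],
  "hand": [1,1,1]
}}

```text
t: 15.35
position: [0.5871, 0.1249, 0.0576]
eef_rot: [[1.0, 0.031, 0.002], [0.031, -1.0, -0.001], [0.002, 0.001, -1.0]]
contact_force: [-1.6, -6.4, 9.8]
gripper_width: 0.0171
grasp_force: 80.5
```

```bash
python3 -c "
from rig import robot
s=robot.observe();print(s['moment'],s['contact_force'],s['eef_rot'].round(4)[:2,0])"
```

```text
[-1.20585845  0.35791509 -0.06875808] [-1.59490773 -6.43676351  9.77597686] [0.9995 0.0311]
```

Request:
{"method": "carry_out", "body": {
  "dr": [
    [0,0,0.02],
    [0,0,0.02],
    [0,0,0]
  ],
  "delta_pos": [
    [0,0,0],
    [0,0,0],
    [0,0,0]
  ],
  "hand": [1,1,1]
}}

```text
t: 15.6
position: [0.5872, 0.1249, 0.0576]
eef_rot: [[1.0, -0.009, 0.002], [-0.009, -1.0, -0.001], [0.002, 0.001, -1.0]]
contact_force: [-0.8, -6.5, 9.9]
gripper_width: 0.0167
grasp_force: 80.4
```

```bash
python3 -c "
from rig import robot
s=robot.observe();print(s['moment'],s['contact_force'],s['eef_rot'].round(4)[:2,0])"
```

```text
[-1.20347436  0.27585897 -0.03561627] [-0.83382748 -6.45484821  9.89264371] [ 1.     -0.0088]
```

Beyond the nominal stop angle now. Releasing and rising to look.

Request:
{"method": "carry_out", "body": {
  "dr": [
    [0,0,0],
    [0,0,0],
    [0,0,0],
    [0,0,0],
    [0,0,0]
  ],
  "delta_pos": [
    [0,0,0],
    [0,0,0],
    [0,0,0],
    [0,0,0],
    [0,0,-10]
  ],
  "hand": [0.7,0.6,0.5,0.5,0.5]
}}

```text
t: 16.02
position: [0.5854, 0.1254, 0.0651]
eef_rot: [[1.0, -0.008, -0.003], [-0.008, -1.0, -0.0], [-0.003, 0.0, -1.0]]
contact_force: [-0.9, -0.2, -0.6]
gripper_width: 0.0425
grasp_force: 0.0
```

Request:
{"method": "carry_out", "body": {
  "dr": [
    [0,0,0],
    [0,0,0],
    [0,0,0],
    [0,0,0],
    [0,0,0]
  ],
  "delta_pos": [
    [0,0,-25],
    [0,0,-38],
    [0,0,-38],
    [0,0,-38],
    [0,0,-20]
  ],
  "hand": [0.5,0.5,0.5,0.5,0.5]
}}

```text
t: 16.43
position: [0.5875, 0.1257, 0.2305]
eef_rot: [[1.0, -0.007, 0.005], [-0.007, -1.0, 0.001], [0.005, -0.001, -1.0]]
contact_force: [0.8, 0.0, 0.2]
gripper_width: 0.0424
grasp_force: 0.0
```

Request:
{"method": "carry_out", "body": {
  "dr": [
    [0,0,0],
    [0,0,0]
  ],
  "delta_pos": [
    [0,0,0],
    [0,0,0]
  ],
  "hand": [0.5,0.5]
}}

```text
t: 16.6
position: [0.5868, 0.1256, 0.2271]
eef_rot: [[1.0, -0.008, 0.003], [-0.008, -1.0, 0.0], [0.003, -0.0, -1.0]]
contact_force: [-0.2, -0.2, -2.3]
gripper_width: 0.0427
grasp_force: 0.0
```

```bash
python3 chk.py && ls pics && cp "$(ls -t pics/w*.png|head -1)" pics/last.png
```

```text
16.6 [0.58683287 0.12555747 0.22709664] [[1.0, -0.008, 0.003], [-0.008, -1.0, 0.0], [0.003, -0.0, -1.0]] [0.111 0.461 1.417 0.    1.26  1.69 ] [-0.23249602 -0.18726471 -2.27532186] 0.04272441576422822
wrist both yellow tops 3994 [[484.5, 198.8], [119.2, 110.4], 88.75]
   loose blk 1026 [[484.2, 168.3], [22.5, 64.3], 87.91]
   fixed blk 490 [[499.1, 228.9], [23.8, 29.7], 87.23]
  wing 1116 [[587.6, 126.1], [17.7, 55.6], 89.1]
scene both yellow tops 953 [[484.3, 196.8], [120.3, 111.8], 88.74]
   loose blk 200 [[484.1, 165.7], [24.9, 63.9], 88.73]
   fixed blk 179 [[483.3, 226.9], [24.4, 58.5], 87.98]
  wing 135 [[587.3, 123.7], [55.2, 18.7], 0.44]
side both yellow tops 410 [[481.4, 195.5], [124.3, 110.7], 87.95]
   loose blk 123 [[481.6, 165.3], [29.5, 64.2], 85.73]
   fixed blk 97 [[483.7, 227.3], [29.2, 58.1], 88.49]
  wing 80 [[583.8, 121.5], [57.1, 23.5], 3.51]
ortho.png
scene0.png
side0.png
w1.png
w1230.png
w1495.png
w1660.png
w2.png
w3.png
w4.png
```

View pics/last.png

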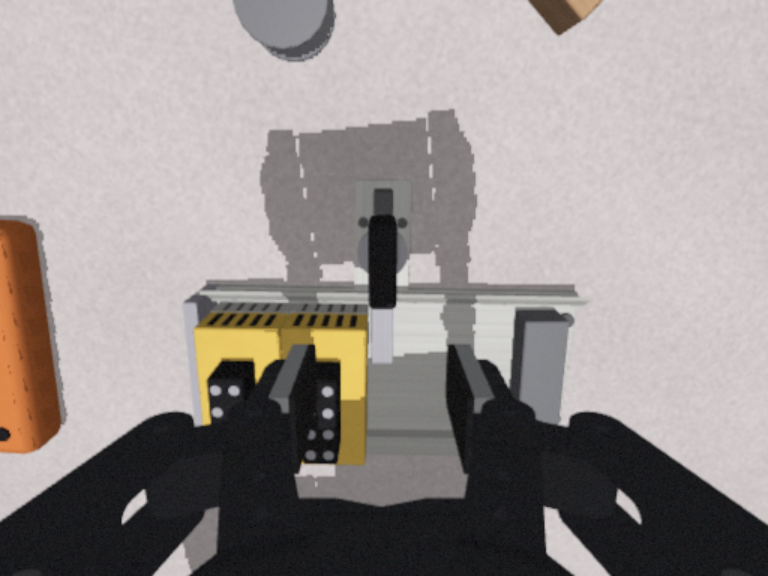

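The last picture shows the blade square across the channel at (383,330), just behind the module. The wing is at its stop, the tops span ~119.5 mm (flush), and the gripper is clear. Handing in.

```bash
python3 -c "
from rig import robot
print(robot.close_job())"
```

```text
the job is handed in; nothing more can be done
None
```

The job is handed in at about 16.6 s: the loose module is flush against the fixed one, the latch is closed behind it and the gripper is clear; no verdict came back.

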